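# Close the tile jig and run its wing nut down

### The job

Push the jig's sliding stop by its upturned tab until the tile sits snug between stop and fence. Then stroke the wing nut round clockwise with the fingertips until it is fully down on the stop's slotted arm. Only push and stroke, without forcing: do not pinch the nut or lift the tile, leave the other things standing where they are, and finish with the hand clear.

Things in the scene. Friction and masses are not known exactly. Their poses are not given: they have to be found in the camera images.
- tile_jig: fixed plywood board 245 x 120 mm, top at z = 15 mm. Origin on the table under its middle; x points along it to the fence, z up. Fence: wooden bar across it, inner face at x = +100 mm, top z = 31 mm. A fixed threaded stud (top z = 55 mm) at x = -75 mm, y = 0 carries the wing nut. Low guide strips (top z = 24 mm, y = +-21 to +-31 mm) lie beside the stop's arm
- tile_stop (a joint): travel of the sliding stop, m: 0 = nose holds the tile tight against the fence (comes to a hard stop), positive = drawn back (starts 0.020 to 0.036). About 2.5 N friction; stays where it is left. Wooden nose (70 mm wide, 16 mm deep, top z = 27 mm), flat slotted aluminium arm (top z = 20 mm) passing under the nut, upturned tab at the other end. The nut does not move with it
- push_tab (a point): centre of the outer face (facing the jig's -x) of the stop's upturned tab, 35 mm above the table; face upright, 60 mm wide, z = 16 to 50 mm; tab 10 mm thick. Push it along the jig's +x to close the stop. Axes as the jig's. With the stop closed it is at x = -142 mm of the jig, 67 mm from the stud
- wing_nut (a joint): turn of the steel wing nut, rad: 0 = seated (a hard stop), positive = backed off, anticlockwise from above; starts 3.6 to 5.6. Clockwise from above tightens, and it sinks 6 mm a turn. It turns easily (about 0.02 N m) and stays where it is left
- nut_wings (a point): on the nut's axis at mid-height of the wings, 42 mm above the table when seated. x along the wings to one wing tip, z up; turns with the nut. Wings: upright ears 6 mm thick, reaching 31 mm from the axis to both sides, from 10 mm below to 10 mm above this point; hub radius 11 mm; the stud ends at most 13 mm above this point
- tighten_faces: the wing faces that are pushed to turn the nut clockwise (half of each wing's thickness: the +y face of the wing at +x and the -y face of the wing at -x, in the nut's frame). Origin on the nut's axis at its underside, x along the wings
- loosen_faces: the opposite wing faces (the other half of each wing's thickness). Origin and axes as tighten_faces
- tile_center (a point): centre of the pale bisque test tile (74 x 46 x 8 mm) that lies loose on the jig, long side along the jig's x, between stop and fence; 19 mm above the table
- bisque_cup_0: unglazed cup, 68 mm across, 62 mm high, bystander; origin at its foot
- bisque_cup_1: smaller unglazed cup, 62 mm across, 55 mm high, bystander; origin at its foot
- natch_plug_0: white plaster plug, 30 mm across, 28 mm high, bystander; origin at its foot
- spare_tile: another test tile, 70 x 44 x 8 mm, lying on the table beside the jig, bystander; origin at its underside
- mallet: mallet lying on the table, 249 x 80 x 58 mm, bystander; origin at its underside
- test_tile: the same tile, origin at its underside's centre, x along its long side

How it is judged:
By the outcome, as a careful person would: the job done as asked, in the order asked, and still so for the second after the job is handed in, with the robot touching nothing.
It also fails if it takes over 72 s, if anything falls off the work surface, if the arm or the gripper's body presses on something with over 40 N, if the wrist force passes 120 N, or if a joint passes its speed limit or range.

### The arm

A 6-joint arm with a two-finger parallel gripper is mounted at the origin on a cart in front of the work surface, level with it; the furniture and walls round the work are solid. World frame = base frame: x ahead of the robot, y to its left, z up, the work surface at z = 0. Lengths are in mm, angles in degrees, forces in N, time in s.
With the tool pointing down it reaches from about 350 to 850 mm from the base axis. Payload 8.1 kg.
Tool frame: the origin (TCP) lies midway between the tips of the shut fingers; the grasp point (between the pads) lies 19 mm behind it; z points along the fingers, y is the direction in which the jaws open and shut (so a half turn about z gives the same grasp; the last joint's range is limited). The gripper opens to 85 mm and grips with 20 to 120 N. Pads are 22 mm wide; open, the fingers measure 114 mm over their backs; the gripper's body (76 mm by 85 mm) begins 54 mm behind the grasp point. The pads swing forward as they close: fully open they stand 13 mm farther back than shut.
Start: joints at [-78.805, 7.471, 85.268, -0, 87.261, -4.893], TCP at [166.295, -576.499, 231.292] pointing down, gripper open.
Joint ranges: [-169.43, 169.43], [-51.17, 129.36], [1.28, 143.12], [-76.62, 256.62], [0, 156.53], [-152.29, 152.29]. Speed limits (degrees/s): [136.94, 136.94, 159.86, 180, 180, 180].

### API

Orientations are given as [roll, pitch, yaw] about the fixed x, y, z axes, in that order (R = Rz(yaw) Ry(pitch) Rx(roll)).
In Python, from bench import r gives the robot as it stands.
- The arm moves only by the shell command python3 -m jog 'ROWS' [FORCE]. ROWS is JSON, a list of rows, each a list of 5 numbers: the shift along the tool's x, y, z in m, then the turn about the tool's z in rad, then the opening, from 0 (shut) to 1 (fully open). A call has 1 to 20 rows; each row is the pose to reach, as a shift and turn from the pose measured when the call began, along the tool's axes at that moment; what a row does not reach only later rows make up. A row lasts 1/10 s, in which the tool goes at most 50 mm and 8.59 degrees, less where a joint would pass 70% of its speed; a pose out of reach is approached as far as the arm can. A call with a gripper value outside its range is refused whole. The fingers move at their own pace and stop on an object; FORCE is the grip in N (left out, the last holds). Time passes only in rows, so rows that repeat a pose let the fingers close. It gives the time, the measured TCP pose, the force and the opening at its end, in the units of the state.
- r.sense(): the state, without advancing time (a new reading comes with each control period).
- r.snapshot(name): name is "scene" or "top"; returns a dict with "pixels" (480x640x3 uint8, red, green, blue), "K" (3x3 intrinsics, pixels), "R" (3x3) and "t" (3): a world point X has camera coordinates R X + t. Camera axes: x right, y down, z forward; pixel columns grow to the right and rows downward; lengths in mm; the calibration is good to about 2 mm. A picture is of the moment at which its call begins. There is no depth.
- r.hand_in(): hands the job in, once; it reports no verdict.
The state is a dict: "time": time; "joint_pos": joint angles; "qd": joint speeds; "joint_efforts": joint torques, N m; "tool_pos": TCP position; "tcp_rot": TCP orientation; "ft_force": force on the tool from outside, world axes, zero at the start; "wrist_torque": the same for the moment, N m; "finger_gap": finger opening in mm.
Only numpy, scipy, OpenCV 4.12 (cv2) and the standard library are available. Lean on these libraries where they do the work, as an engineer would, in place of code of your own. Each camera call takes 0.05 s, during which the arm holds its last target.

## Working session

There is one attempt and no reset: what is moved stays moved. The work goes in short steps, Python scripts to look and compute and a shell command to move; the robot and the scene stay as the last step left them, time stands still between calls to the robot, and variables do not carry over. Pictures are saved under pics/ and viewed, and the job is handed in when it is done.

```bash
ls; mkdir -p pics; python3 - <<'E'
from bench import r
import cv2
for n in("scene","top"):
    s=r.snapshot(n); cv2.imwrite(f"pics/{n}0.png",s["pixels"][:,:,::-1]); print(n,s["K"],s["R"],s["t"])
print(r.sense())
E
```

```text
pics
scene [[528.83757092   0.         321.51207362]
 [  0.         528.83757092 240.61287496]
 [  0.           0.           1.        ]] [[ 0.86227061 -0.50636126 -0.00936317]
 [-0.22790813 -0.37145659 -0.90004327]
 [ 0.45226903  0.7782148  -0.43569995]] [-611.08894645  120.67868499 1134.6799291 ]
top [[517.67021968   0.         322.96468696]
 [  0.         517.67021968 241.23003642]
 [  0.           0.           1.        ]] [[ 0.01265092 -0.99991743 -0.00225597]
 [-0.98882175 -0.01217527 -0.14860452]
 [ 0.14856479  0.00411074 -0.98889413]] [-166.39707595  628.93051044  971.25466857]
{'time': 0.1, 'joint_pos': array([-7.88040865e+01,  7.51033024e+00,  8.53239797e+01, -7.48355237e-04,
        8.72631435e+01, -4.89254521e+00]), 'qd': array([ 0.04445104, -0.09186751, -0.17218554,  0.14166744, -0.03114357,
        0.03773675]), 'joint_efforts': array([ 4.06412428e-04, -5.70953393e+01, -5.01940763e+01, -2.73557953e-04,
        8.19682115e-03,  1.81560017e-05]), 'tool_pos': array([ 166.19528445, -575.9922529 ,  230.34503892]), 'tcp_rot': array([-1.79902838e+02, -7.56682047e-03,  1.60884887e+01]), 'ft_force': array([-0.63531987, -0.68451568, -0.22644733]), 'wrist_torque': array([-0.0039106 , -0.01861548, -0.00224593]), 'finger_gap': 85.12159209932558}
```

View pics/scene0.png

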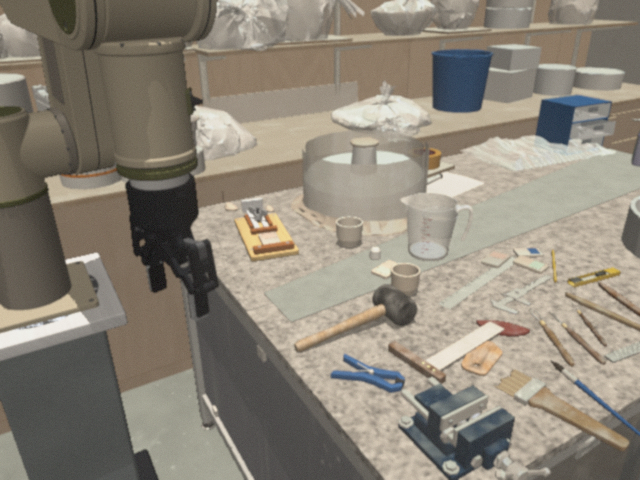

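View pics/top0.png

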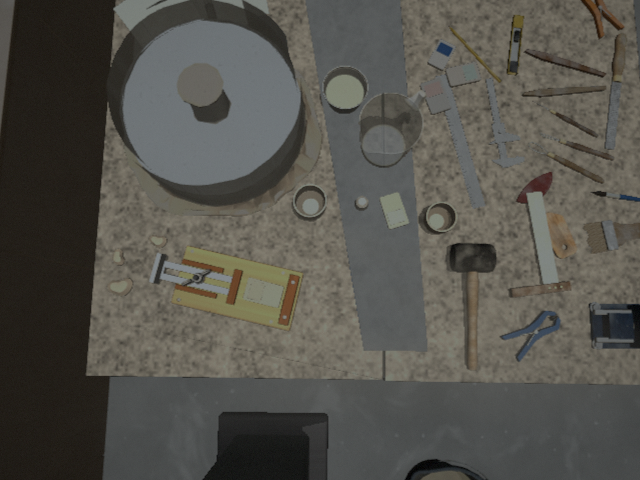

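The scene view shows the jig at about (265,232), with its tab at the far end. In the top view the jig runs from the tab at (157,269) through the nut at (197,278) to the fence at (290,300). I'll enlarge the crops next.

```bash
cat > h.py <<'E'
import numpy as np,cv2
from bench import r
def ray(s,u,v,z):
    d=s["R"].T@np.linalg.inv(s["K"])@np.array([u,v,1.]); c=-s["R"].T@s["t"]
    return c+d*(z-c[2])/d[2]
def proj(s,X):
    c=s["R"]@np.array(X,float)+s["t"]; p=s["K"]@c; return p[:2]/p[2]
def crop(s,x0,y0,w,h,k,name):
    im=cv2.resize(s["pixels"][y0:y0+h,x0:x0+w,::-1],None,fx=k,fy=k,interpolation=cv2.INTER_CUBIC)
    im=np.clip(im.astype(float)*1.5,0,255).astype('uint8') 
    cv2.imwrite(name,im)
def tri(s1,p1,s2,p2):
    P=[s["K"]@np.c_[s["R"],s["t"]] for s in(s1,s2)]
    X=cv2.triangulatePoints(P[0],P[1],np.array(p1,float).reshape(2,1),np.array(p2,float).reshape(2,1)); return (X[:3]/X[3]).ravel()
E
python3 - <<'E'
from h import *
s=r.snapshot("top");crop(s,140,235,175,100,4.5,"pics/tc1.png")
s=r.snapshot("scene");crop(s,225,190,80,75,8,"pics/sc1.png")
E
```

```text
(no output)
```

View pics/tc1.png

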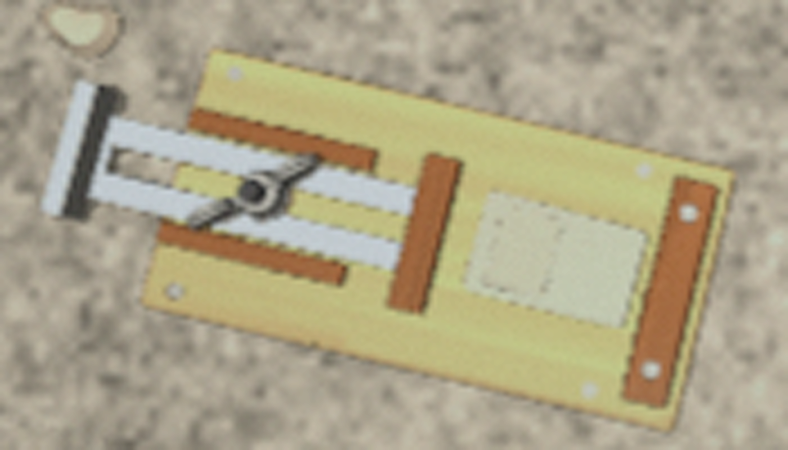

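View pics/sc1.png

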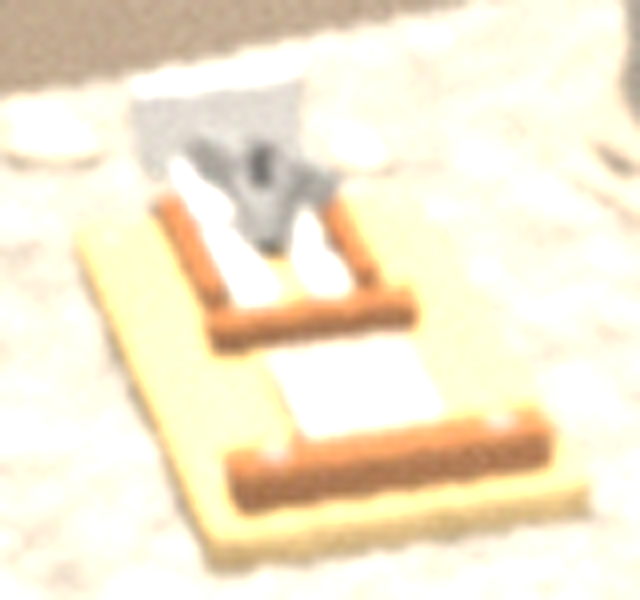

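```bash
python3 - <<'E'
from h import *
s=r.snapshot("top"); sc=r.snapshot("scene")
im=s["pixels"]; hsv=cv2.cvtColor(im,cv2.COLOR_RGB2HSV)
f=lambda u,v:(140+(u+.5)/4.5-.5,235+(v+.5)/4.5-.5)
g=lambda u,v:(225+(u+.5)/8-.5,190+(v+.5)/8-.5)
C=[ray(s,*f(*p),15) for p in((212,50),(733,172),(672,430),(143,305))]
print("corners",np.round(C,1)); C=np.array(C)
ctr=C.mean(0); ax=(C[1]+C[2]-C[0]-C[3])[:2]; th=np.degrees(np.arctan2(ax[1],ax[0]));print("ctr",ctr,"yaw",th, np.linalg.norm(ax)/2, np.linalg.norm(C[0]-C[3]))
# mask-based
m=cv2.inRange(hsv,(15,80,80),(35,255,255)); m[:235]=0;m[340:]=0;m[:,:140]=0;m[:,320:]=0
m=cv2.morphologyEx(m,cv2.MORPH_CLOSE,np.ones((15,15)))
c=max(cv2.findContours(m,0,2)[0],key=cv2.contourArea); print(cv2.minAreaRect(c), hsv[260,200])
R=np.array([[np.cos(np.radians(th)),-np.sin(np.radians(th))],[np.sin(np.radians(th)),np.cos(np.radians(th))]])
J=lambda X:np.round(R.T@(np.array(X)[:2]-ctr[:2]),1)
print("stud",J(ray(s,*f(254,190),55)),ray(s,*f(254,190),55))
for n,p,z in(("wingA",(317,157),56),("wingB",(190,226),56),("tabtopouter1",(78,84),50),("tabto2",(46,211),50),("nose",(428,155),27),("nose2",(390,307),27),("tileL",(486,192),23),("tileL2",(468,288),23),("tileR",(646,233),23),("tileR2",(626,327),23),("fence",(676,178),31),("fence2",(624,397),31)):
    X=ray(s,*f(*p),z);print(n,J(X),np.round(X,1))
for n,a,b in(("tab L top",(78,84),(303,83)),("tab R top",(46,211),(133,102)),("stud",(254,190),(264,148)),("fenceR",(624,397),(228,462)),("corner fence near",(672,430),(210,548)),("board corner2",(733,172),(590,492))):
    pass
for n,a,b in(("tabA",(78,84),(303,80)),("tabB",(46,211),(133,100)),("stud",(254,190),(264,146)),("board near",(672,430),(213,548)),("board far",(733,172),(590,490)),("wingA",(317,157),(330,175)),("wingB",(190,226),(195,145))):
    X=tri(s,f(*a),sc,g(*b));print("tri",n,np.round(X,1),J(X))
E
```

```text
corners [[ 623.1  117.7   15. ]
 [ 571.  -118.1   15. ]
 [ 457.   -93.4   15. ]
 [ 508.7  142.4   15. ]]
ctr [539.95179372  12.14675116  15.        ] yaw -102.41333192489574 241.37541594616442 117.09667522363881
((237.02789306640625, 287.48284912109375), (121.55445861816406, 59.758094787597656), 13.392498016357422) [ 27  87 129]
stud [-75.5   1. ] [557.16659991  85.68729189  55.        ]
wingA [-52.6  20.8] [571.6  59.1  56. ]
wingB [-97.9 -20.1] [541.3 112.1  56. ]
tabtopouter1 [-163.4   28.2] [602.7 165.7  50. ]
tabto2 [-161.8  -28. ] [547.4 176.2  50. ]
nose [-11.9  34.1] [575.8  16.4  27. ]
nose2 [-11.3 -34.4] [508.8  30.5  27. ]
tileL [16.5 24.2] [560.   -9.2  23. ]
tileL2 [ 19.3 -18.6] [517.7  -2.7  23. ]
tileR [89.9 22.7] [542.8 -80.5  23. ]
tileR2 [ 91.1 -19.3] [501.5 -72.7  23. ]
fence [97.7 48.8] [566.6 -93.7  31. ]
fence2 [ 98.2 -48.8] [471.2 -73.3  31. ]
tri tabA [606.6 166.9  42.6] [-165.5   31.8]
tri tabB [548.4 178.2  43.4] [-164.   -27.4]
tri stud [557.9  85.1  56.1] [-75.1   1.9]
tri board near [457.8 -93.4  10.3] [120.8 -57.5]
tri board far [ 572.3 -118.3   10.1] [120.4  59.6]
tri wingA [571.8  60.2  51.4] [-53.8  20.7]
tri wingB [543.4 113.1  49.8] [-99.4 -18.4]
```

The two views agree to within a few millimetres. The jig origin is near (540,12) with yaw about -102.4°, the stop is open about 21 mm, and the wings lie along about -60° world. I'll use the free travel to bring the closed fingers behind the tab.

```bash
cat >> h.py <<'E'
from scipy.spatial.transform import Rotation as Ro
TH=np.radians(-102.4); JO=np.array([540.,12.]); RJ=np.array([[np.cos(TH),-np.sin(TH)],[np.sin(TH),np.cos(TH)]])
def j2w(x,y,z): return np.r_[JO+RJ@[x,y],z]
def w2j(X): return np.r_[RJ.T@(np.array(X)[:2]-JO),X[2]]
def to(X,yaw=None,s=None):
    "shift in tool axes (m) and turn (rad) to reach world X, yaw deg"
    s=s or r.sense(); T=Ro.from_euler('xyz',s["tcp_rot"],degrees=True)
    d=T.inv().apply(np.array(X)-s["tool_pos"])/1000
    a=0 if yaw is None else -np.radians((yaw-s["tcp_rot"][2]+180)%360-180)
    return np.round(d,4),round(a,3)
def st():
    s=r.sense();print("t",round(s["time"],2),"pos",np.round(s["tool_pos"],1),"rot",np.round(s["tcp_rot"],1),"jig",np.round(w2j(s["tool_pos"]),1),"F",np.round(s["ft_force"],2),"M",np.round(s["wrist_torque"],3),"gap",round(s["finger_gap"],1),"j",np.round(s["joint_pos"]))
E
python3 - <<'E'
from h import *
s=r.snapshot("top")
print(to(j2w(-190,0,150),77.6)); print(j2w(-190,0,35),proj(s,j2w(-190,0,35)),proj(s,j2w(-190,0,0))); st()
for p in((120,287),(120,255),(158,240)): print(ray(s,*p,0), w2j(ray(s,*p,0)))
E
```

```text
(array([ 0.6128, -0.6287,  0.0813]), np.float64(-1.074))
[580.79971216 197.56773288  35.        ] [142.60427605 265.00463586] [148.5412185  266.77116815]
t 0.35 pos [ 166.3 -576.4  231. ] rot [-180.    -0.    16.1] jig [ 654.9 -238.7  231. ] F [-0.12 -0.47 -0.51] M [-0.014  0.024 -0.04 ] gap 85.3 j [-79.   7.  85.   0.  87.  -5.]
[538.8294114  253.03727477   0.        ] [-235.16305758  -52.90249949    0.        ]
[604.29659006 257.68672377   0.        ] [-253.76216157   10.0390781     0.        ]
[636.36788953 181.54110742   0.        ] [-186.27968994   57.71338105    0.        ]
```

```bash
python3 -m jog '[[0.613,-0.629,0,-0.537,0],[0.613,-0.629,0,-1.074,0],[0.613,-0.629,0,-1.074,0],[0.613,-0.629,0,-1.074,0],[0.613,-0.629,0,-1.074,0],[0.613,-0.629,0,-1.074,0],[0.613,-0.629,0,-1.074,0],[0.613,-0.629,0,-1.074,0],[0.613,-0.629,0,-1.074,0],[0.613,-0.629,0,-1.074,0],[0.613,-0.629,0,-1.074,0],[0.613,-0.629,0,-1.074,0],[0.613,-0.629,0,-1.074,0],[0.613,-0.629,0,-1.074,0],[0.613,-0.629,0,-1.074,0],[0.613,-0.629,0,-1.074,0],[0.613,-0.629,0,-1.074,0],[0.613,-0.629,0,-1.074,0],[0.613,-0.629,0.08,-1.074,0],[0.613,-0.629,0.08,-1.074,0]]'
python3 - <<'E'
from h import *
st();print(to(j2w(-190,0,33),77.6))
E
```

```text
time: 2.35
tool_pos: [580.6, 199.1, 149.0]
tcp_rot: [-179.9, 0.0, 77.7]
ft_force: [-0.4, -0.2, -1.5]
finger_gap: 0.2
t 2.35 pos [580.6 199.1 149. ] rot [-179.9    0.    77.7] jig [-191.4   -0.5  149. ] F [-0.35 -0.18 -1.46] M [ 0.008  0.028 -0.02 ] gap 0.2 j [14. 13. 88.  0. 79. 26.]
(array([-0.0014,  0.0006,  0.116 ]), np.float64(0.002))
```

```bash
python3 -m jog '[[0,0,0.04,0,0],[0,0,0.08,0,0],[0,0,0.116,0,0],[0,0,0.116,0,0],[0,0,0.116,0,0]]'
python3 - <<'E'
from h import *
st()
s=r.snapshot("scene");crop(s,205,150,130,110,6,"pics/sc2.png")
s=r.snapshot("top");crop(s,130,235,150,100,5,"pics/tc2.png")
E
```

```text
time: 2.85
tool_pos: [580.1, 199.0, 33.0]
tcp_rot: [-179.9, 0.0, 77.7]
ft_force: [0.2, 0.6, 0.9]
finger_gap: 0.1
t 2.85 pos [580.1 199.   33. ] rot [-179.9    0.    77.7] jig [-191.3   -1.    33. ] F [0.25 0.56 0.93] M [-0.025 -0.044  0.03 ] gap 0.1 j [14. 20. 93.  0. 68. 26.]
```

View pics/sc2.png

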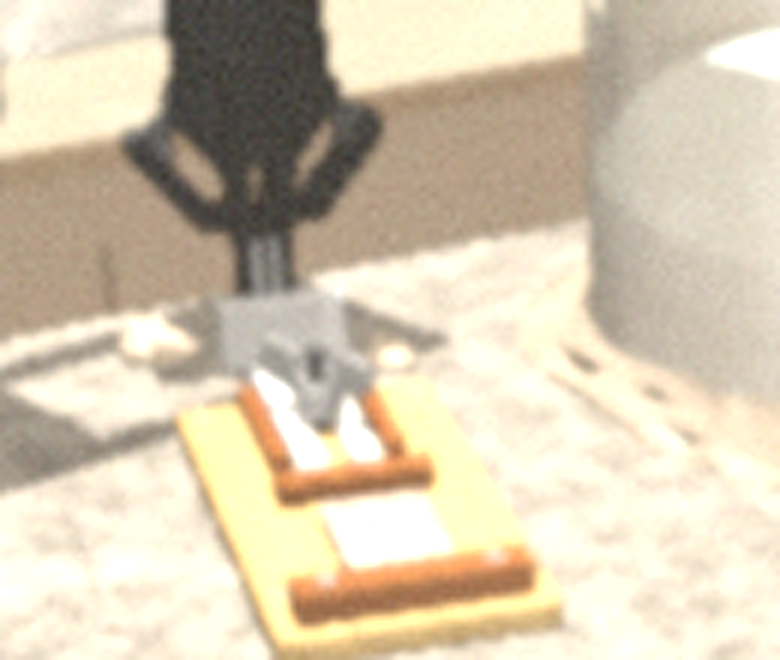

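View pics/tc2.png

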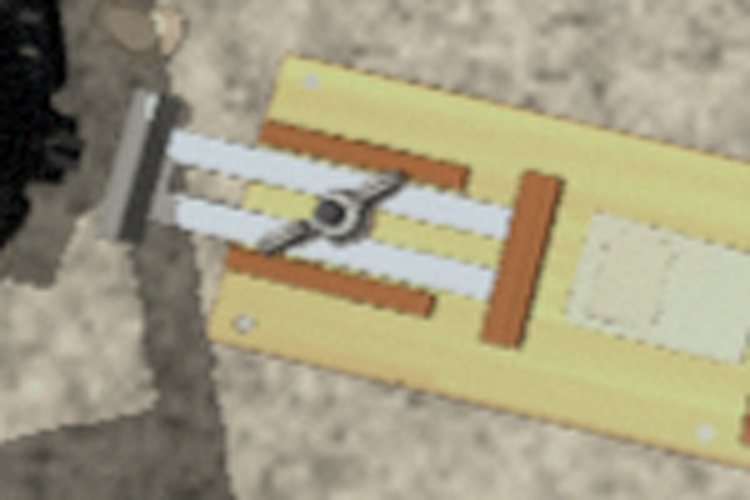

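The shut fingers stand behind the tab (tab at about (284,330) in the scene crop) and centred on it. Now I'll push.

```bash
python3 -m jog '[[-0.005,0,0,0,0],[-0.01,0,0,0,0],[-0.014,0,0,0,0],[-0.017,0,0,0,0],[-0.02,0,0,0,0],[-0.023,0,0,0,0],[-0.026,0,0,0,0],[-0.028,0,0,0,0],[-0.030,0,0,0,0],[-0.030,0,0,0,0]]'
python3 - <<'E'
from h import *
st()
s=r.snapshot("top");crop(s,130,235,180,100,4,"pics/tc3.png")
E
```

```text
time: 3.95
tool_pos: [576.1, 170.0, 35.7]
tcp_rot: [179.9, -0.1, 77.7]
ft_force: [0.3, 1.2, 1.4]
finger_gap: 0.1
t 3.95 pos [576.1 170.   35.7] rot [ 1.799e+02 -1.000e-01  7.770e+01] jig [-162.     1.3   35.7] F [0.34 1.17 1.38] M [ 0.208 -0.146 -0.036] gap 0.1 j [12. 17. 95.  0. 67. 24.]
```

View pics/tc3.png

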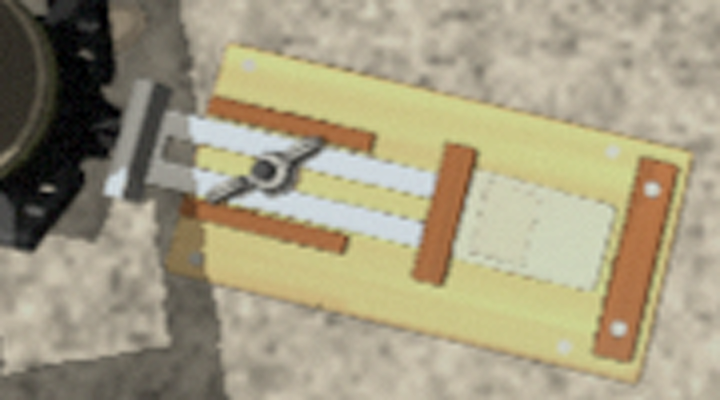

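The nose has come up close to the tile's edge at (465,215), and the tile hasn't reached the fence yet. I'll continue in small steps.

```bash
python3 -m jog '[[-0.002,0,0.001,0,0],[-0.004,0,0.001,0,0],[-0.005,0,0.001,0,0],[-0.006,0,0.001,0,0],[-0.006,0,0.001,0,0]]'
python3 -c "from h import *;st()"
python3 -m jog '[[-0.001,0,0,0,0],[-0.002,0,0,0,0],[-0.002,0,0,0,0]]'
python3 -c "from h import *;st()"
```

```text
time: 4.5
tool_pos: [574.5, 163.9, 34.5]
tcp_rot: [179.9, -0.1, 77.7]
ft_force: [0.6, 1.3, -0.1]
finger_gap: 0.1
t 4.5 pos [574.5 163.9  34.5] rot [ 1.799e+02 -1.000e-01  7.770e+01] jig [-155.8    1.1   34.5] F [ 0.63  1.35 -0.09] M [ 0.274 -0.104 -0.055] gap 0.1 j [11. 17. 96.  0. 67. 23.]
time: 4.8
tool_pos: [574.4, 163.4, 34.5]
tcp_rot: [179.9, -0.2, 77.7]
ft_force: [2.5, 8.7, -2.9]
finger_gap: 0.2
t 4.8 pos [574.4 163.4  34.5] rot [179.9  -0.2  77.7] jig [-155.2    1.1   34.5] F [ 2.52  8.69 -2.89] M [ 1.548 -0.494  0.036] gap 0.2 j [11. 17. 96.  0. 67. 23.]
```

```bash
python3 -m jog '[[-0.001,0,0,0,0],[-0.001,0,0,0,0]]'
python3 - <<'E'
from h import *
st()
s=r.snapshot("top");crop(s,130,235,180,100,4,"pics/tc4.png")
E
```

```text
time: 5.0
tool_pos: [574.4, 163.4, 34.5]
tcp_rot: [179.8, -0.3, 77.7]
ft_force: [1.7, 7.5, -1.8]
finger_gap: 0.0
t 5.0 pos [574.4 163.4  34.5] rot [179.8  -0.3  77.7] jig [-155.3    1.    34.5] F [ 1.73  7.48 -1.83] M [ 1.187 -0.407 -0.006] gap 0.0 j [11. 17. 96.  0. 67. 23.]
```

View pics/tc4.png

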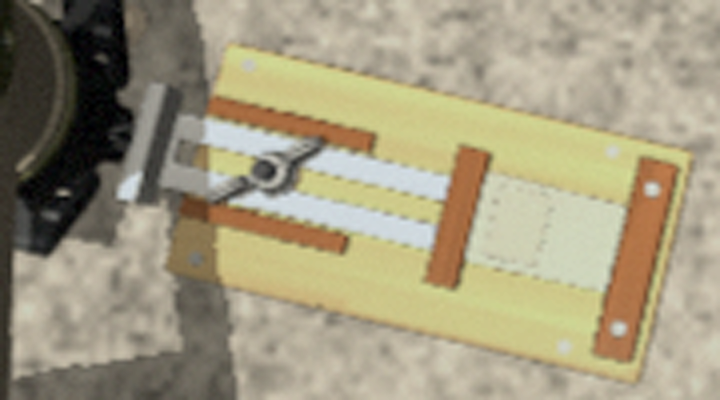

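The tile sits tight between the nose (460,215) and the fence (620,250), and the stop held at about 8 N without moving. Now I'll back off, lift, and move over the nut with a half-open gripper, the fingers across the wings.

```bash
python3 -m jog '[[0.01,0,0,0,0],[0.02,0,0,0,0],[0.02,0,-0.05,0,0],[0.02,0,-0.09,0,0],[0.02,0,-0.09,0,0]]'
python3 - <<'E'
from h import *
st();print(to([557,85.5,125],120))
s=r.snapshot("top"); f=lambda u,v:(130+(u+.5)/4-.5,235+(v+.5)/4-.5)
a,b,c=ray(s,*f(323,140),55),ray(s,*f(212,200),55),ray(s,*f(265,170),55)
print(a,b,(a+b)/2,c,np.degrees(np.arctan2(*(a-b)[1::-1])))
E
```

```text
time: 5.55
tool_pos: [582.6, 184.1, 132.1]
tcp_rot: [179.3, -0.5, 77.8]
ft_force: [1.1, -0.2, 0.7]
finger_gap: -0.2
t 5.55 pos [582.6 184.1 132.1] rot [179.3  -0.5  77.8] jig [-177.2    4.7  132.1] F [ 1.14 -0.16  0.7 ] M [ 0.035 -0.012 -0.055] gap -0.2 j [13. 12. 91.  0. 76. 25.]
(array([-0.1018, -0.0043,  0.0061]), np.float64(-0.737))
[571.46976884  58.64285545  55.        ] [541.81984638 110.84920906  55.        ] [556.64480761  84.74603225  55.        ] [556.59868139  86.00852662  55.        ] -60.406152015690694
```

```bash
python3 -m jog '[[-0.05,-0.004,0.006,-0.15,0.47],[-0.08,-0.004,0.006,-0.3,0.47],[-0.102,-0.004,0.006,-0.45,0.47],[-0.102,-0.004,0.006,-0.6,0.47],[-0.102,-0.004,0.006,-0.737,0.47],[-0.102,-0.004,0.006,-0.737,0.47],[-0.102,-0.004,0.006,-0.737,0.47]]'
python3 - <<'E'
from h import *
st();print(to([557,85.5,32],120))
s=r.snapshot("scene");crop(s,205,150,130,110,6,"pics/sc5.png")
E
```

```text
time: 6.3
tool_pos: [555.0, 85.0, 121.0]
tcp_rot: [179.4, -0.0, 119.8]
ft_force: [0.4, 0.1, -0.1]
finger_gap: 39.9
t 6.3 pos [555.  85. 121.] rot [179.4  -0.  119.8] jig [-74.5  -1.  121. ] F [ 0.39  0.09 -0.08] M [-0.012  0.041 -0.032] gap 39.9 j [  3.   6.  99.   0.  75. -27.]
(array([-0.0006,  0.001 ,  0.089 ]), np.float64(-0.004))
```

View pics/sc5.png

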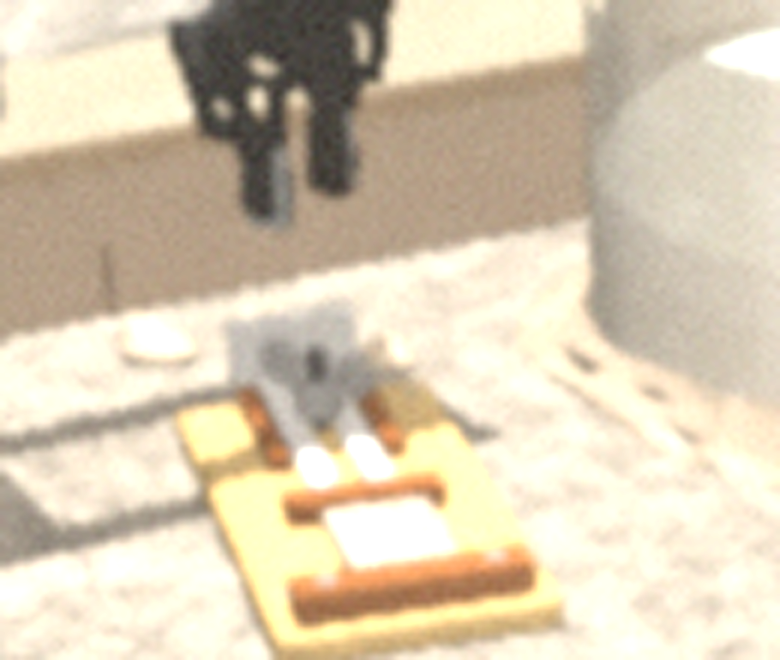

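The fingers stand above the nut, one each side of the wings (tips at (268,215) and (332,185) in the crop, nut at (316,365)). I'll descend.

```bash
python3 -m jog '[[0,0.001,0.03,0,0.47],[0,0.001,0.06,0,0.47],[0,0.001,0.08,0,0.47],[0,0.001,0.089,0,0.47],[0,0.001,0.089,0,0.47]]'
python3 - <<'E'
from h import *
st();print(to([557,85.5,32],120))
s=r.snapshot("scene");crop(s,205,150,130,110,6,"pics/sc6.png")
E
```

```text
time: 6.85
tool_pos: [555.6, 86.2, 30.7]
tcp_rot: [179.5, -0.1, 119.7]
ft_force: [-0.1, 1.1, 0.5]
finger_gap: 40.0
t 6.85 pos [555.6  86.2  30.7] rot [ 1.795e+02 -1.000e-01  1.197e+02] jig [-75.8  -0.7  30.7] F [-0.08  1.07  0.51] M [-0.001 -0.005  0.032] gap 40.0 j [  3.  12. 102.   0.  65. -26.]
(array([-0.0013,  0.0009, -0.0013]), np.float64(-0.005))
```

View pics/sc6.png

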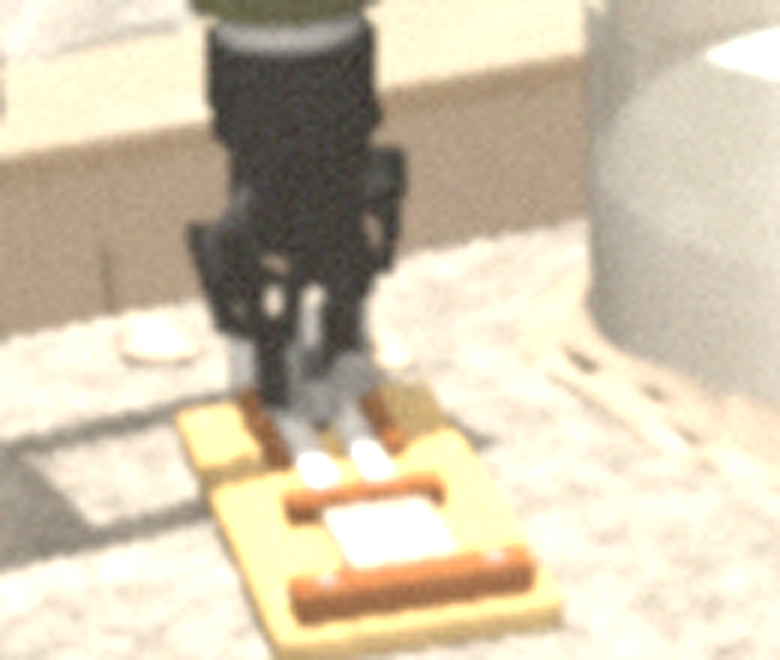

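```bash
python3 -m jog '[[-0.001,0.001,-0.001,0.14,0.47],[-0.001,0.001,-0.001,0.28,0.47],[-0.001,0.001,-0.001,0.42,0.47],[-0.001,0.001,-0.001,0.56,0.47],[-0.001,0.001,-0.001,0.7,0.47],[-0.001,0.001,-0.001,0.84,0.47],[-0.001,0.001,-0.001,0.96,0.47],[-0.001,0.001,-0.001,1.06,0.47],[-0.001,0.001,-0.001,1.16,0.47],[-0.001,0.001,-0.001,1.26,0.47]]'
python3 -c "from h import *;st();print(to([557,85.5,32],-45))"
```

```text
time: 7.9
tool_pos: [559.2, 85.8, 35.1]
tcp_rot: [179.7, -0.7, 47.3]
ft_force: [-2.0, -0.6, -0.6]
finger_gap: 40.1
t 7.9 pos [559.2  85.8  35.1] rot [179.7  -0.7  47.3] jig [-76.2   2.9  35.1] F [-2.01 -0.61 -0.6 ] M [-0.182  0.128  0.033] gap 40.1 j [  3.  12. 102.   0.  66.  46.]
(array([-0.0018, -0.0015,  0.0031]), np.float64(1.61))
```

```bash
python3 -m jog '[[-0.002,-0.001,0.003,0.12,0.47],[-0.002,-0.001,0.003,0.24,0.47],[-0.002,-0.001,0.003,0.36,0.47],[-0.002,-0.001,0.003,0.48,0.47],[-0.002,-0.001,0.003,0.6,0.47],[-0.002,-0.001,0.003,0.72,0.47],[-0.002,-0.001,0.003,0.84,0.47]]'
python3 - <<'E'
from h import *
st();print(to([557,85.5,32],-45))
s=r.snapshot("scene");crop(s,205,150,130,110,6,"pics/sc7.png")
E
```

```text
time: 8.6
tool_pos: [558.2, 85.2, 33.9]
tcp_rot: [-179.7, -0.8, -1.2]
ft_force: [-1.0, -0.5, -0.3]
finger_gap: 40.1
t 8.6 pos [558.2  85.2  33.9] rot [-179.7   -0.8   -1.2] jig [-75.4   2.1  33.9] F [-0.95 -0.5  -0.31] M [0.008 0.219 0.062] gap 40.1 j [  3.  12. 102.   0.  65.  94.]
(array([-0.0012, -0.0003,  0.0019]), np.float64(0.764))
```

View pics/sc7.png

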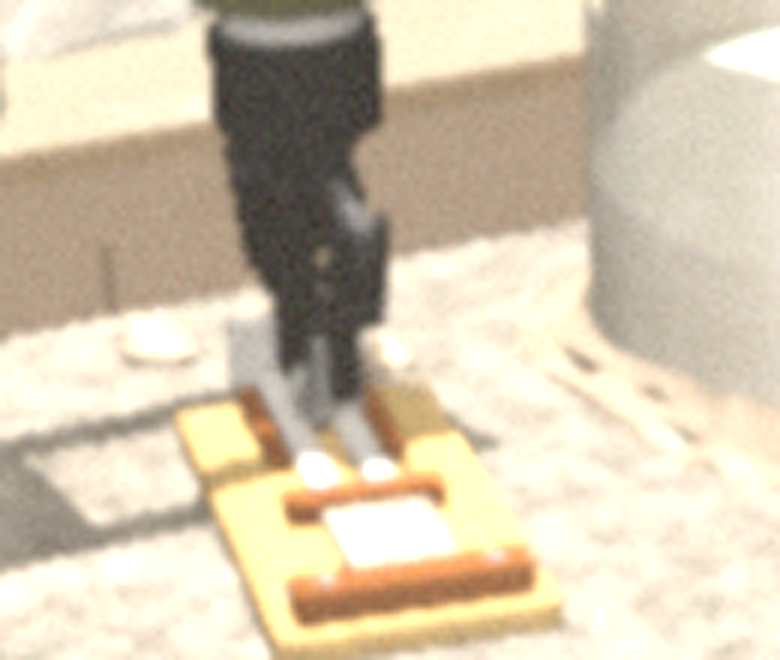

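The fingers now straddle the hub at about (320,380), and the forces are small. I'll continue this stroke.

```bash
python3 -m jog '[[-0.001,0,0.002,0.13,0.47],[-0.001,0,0.002,0.26,0.47],[-0.001,0,0.002,0.39,0.47],[-0.001,0,0.002,0.52,0.47],[-0.001,0,0.002,0.65,0.47],[-0.001,0,0.002,0.77,0.47],[-0.001,0,0.002,0.77,0.47]]'
python3 -c "from h import *;st()"
python3 -m jog '[[0,0,0,-0.1,0.47],[0,0,0,-0.15,0.47],[0,0,-0.05,-0.15,0.47],[0,0,-0.09,-0.15,0.47],[0,0,-0.09,-0.15,0.47]]'
python3 -c "from h import *;st()"
```

```text
time: 9.35
tool_pos: [558.4, 85.4, 33.4]
tcp_rot: [-179.1, -0.4, -45.7]
ft_force: [0.8, 0.2, 0.7]
finger_gap: 40.5
t 9.35 pos [558.4  85.4  33.4] rot [-179.1   -0.4  -45.7] jig [-75.6   2.2  33.4] F [0.8  0.15 0.74] M [-0.04  -0.02  -0.079] gap 40.5 j [  3.  12. 102.   0.  65. 139.]
time: 9.85
tool_pos: [562.2, 85.2, 132.0]
tcp_rot: [-178.7, -1.1, -36.9]
ft_force: [1.2, -0.3, 0.6]
finger_gap: 40.2
t 9.85 pos [562.2  85.2 132. ] rot [-178.7   -1.1  -36.9] jig [-76.3   6.  132. ] F [ 1.21 -0.29  0.58] M [ 0.003 -0.035  0.008] gap 40.2 j [  3.   5.  99.   0.  75. 130.]
```

```bash
python3 - <<'E'
from h import *
s=r.snapshot("scene");crop(s,225,170,80,75,8,"pics/sc8.png")
E
```

```text
(no output)
```

View pics/sc8.png

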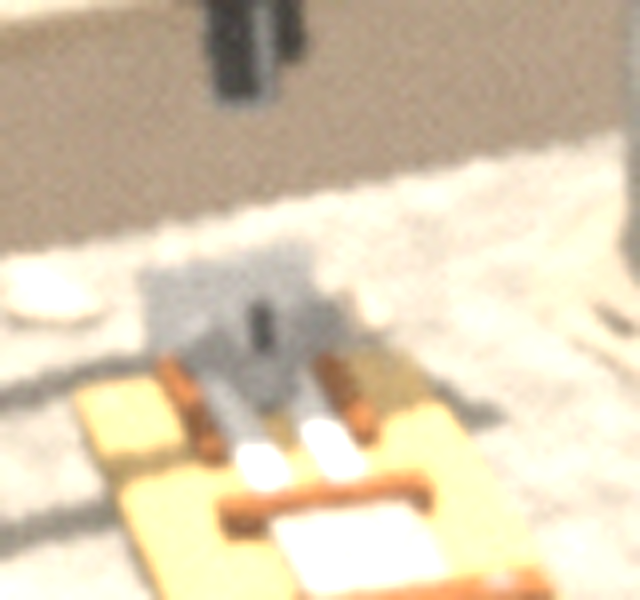

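Compared with before, the wings have turned: the left tip is now low at (205,340) and the right tip is higher at (330,310). That matches about 110° clockwise, with the wings now near +10° world. Next I'll unwind the wrist above the nut for the second stroke.

```bash
python3 -m jog '[[0,0,0,-0.14,0.47],[0,0,0,-0.28,0.47],[0,0,0,-0.42,0.47],[0,0,0,-0.56,0.47],[0,0,0,-0.7,0.47],[0,0,0,-0.84,0.47],[0,0,0,-0.98,0.47],[0,0,0,-1.12,0.47],[0,0,0,-1.26,0.47],[0,0,0,-1.4,0.47],[0,0,0,-1.54,0.47],[0,0,0,-1.68,0.47],[0,0,0,-1.72,0.47]]'
python3 -m jog '[[0,0,0,-0.14,0.47],[0,0,0,-0.28,0.47],[0,0,0,-0.42,0.47],[0,0,0,-0.56,0.47],[0,0,0,-0.7,0.47],[0,0,0,-0.84,0.47],[0,0,0,-0.98,0.47],[0,0,0,-1.12,0.47],[0,0,0,-1.26,0.47],[0,0,0,-1.4,0.47],[0,0,0,-1.54,0.47],[0,0,0,-1.68,0.47],[0,0,0,-1.72,0.47]]'
python3 -c "from h import *;st();print(to([557,85.5,34],160))"
```

```text
time: 11.2
tool_pos: [560.3, 85.0, 128.1]
tcp_rot: [178.9, -1.0, 62.2]
ft_force: [-1.2, 0.5, -1.2]
finger_gap: 40.2
time: 12.5
tool_pos: [559.9, 84.9, 127.4]
tcp_rot: [179.2, 1.2, 161.2]
ft_force: [0.3, -0.3, -0.8]
finger_gap: 40.5
t 12.5 pos [559.9  84.9 127.4] rot [179.2   1.2 161.2] jig [-75.5   3.8 127.4] F [ 0.29 -0.26 -0.76] M [ 0.031  0.022 -0.024] gap 40.5 j [  3.   5.  99.   0.  75. -68.]
(array([ 0.0049, -0.0016,  0.0933]), np.float64(0.022))
```

```bash
python3 -m jog '[[0.005,-0.001,0.02,0,0.47],[0.005,-0.001,0.05,0,0.47],[0.005,-0.0015,0.08,0,0.47],[0.005,-0.0015,0.094,0,0.47],[0.005,-0.0015,0.094,0,0.47]]'
python3 -c "from h import *;st();print(to([557,85.5,32],160))"
```

```text
time: 13.0
tool_pos: [554.4, 85.5, 30.3]
tcp_rot: [179.4, 0.9, 161.4]
ft_force: [-0.2, -0.2, 0.5]
finger_gap: 40.0
t 13.0 pos [554.4  85.5  30.3] rot [179.4   0.9 161.4] jig [-74.9  -1.7  30.3] F [-0.19 -0.15  0.52] M [0.    0.012 0.009] gap 40.0 j [  3.  11. 103.   0.  65. -68.]
(array([-0.0025,  0.0008, -0.0017]), np.float64(0.024))
```

```bash
python3 -m jog '[[-0.002,0.001,-0.001,0.14,0.47],[-0.002,0.001,-0.001,0.28,0.47],[-0.002,0.001,-0.001,0.42,0.47],[-0.002,0.001,-0.001,0.54,0.47],[-0.002,0.001,-0.001,0.66,0.47],[-0.002,0.001,-0.001,0.78,0.47],[-0.002,0.001,-0.001,0.9,0.47],[-0.002,0.001,-0.001,1.02,0.47],[-0.002,0.001,-0.001,1.14,0.47],[-0.002,0.001,-0.001,1.26,0.47],[-0.002,0.001,-0.001,1.38,0.47],[-0.002,0.001,-0.001,1.5,0.47],[-0.002,0.001,-0.001,1.62,0.47],[-0.002,0.001,-0.001,1.74,0.47],[-0.002,0.001,-0.001,1.86,0.47]]'
python3 -c "from h import *;st();print(to([557,85.5,32],-45))"
```

```text
time: 14.5
tool_pos: [558.2, 86.1, 33.5]
tcp_rot: [179.2, -1.0, 54.6]
ft_force: [-0.5, 0.5, -0.5]
finger_gap: 40.2
t 14.5 pos [558.2  86.1  33.5] rot [179.2  -1.   54.6] jig [-76.3   1.9  33.5] F [-0.53  0.53 -0.54] M [ 0.196 -0.117 -0.009] gap 40.2 j [  3.  12. 102.   0.  65.  39.]
(array([-0.0012, -0.0006,  0.0015]), np.float64(1.738))
```

```bash
C='from h import *;st()'
python3 -m jog '[[-0.001,-0.001,0.001,0.1,0.47],[-0.001,-0.001,0.001,0.2,0.47],[-0.001,-0.001,0.001,0.2,0.47]]' >/dev/null; python3 -c "$C"
python3 -m jog '[[0,0,0,0.1,0.47],[0,0,0,0.2,0.47],[0,0,0,0.2,0.47]]' >/dev/null; python3 -c "$C"

```

```text
t 14.8 pos [558.2  86.   34.4] rot [179.3  -1.2  43.1] jig [-76.1   1.9  34.4] F [ 0.73 -0.63 -0.05] M [ 0.027  0.031 -0.009] gap 40.2 j [  3.  11. 103.   0.  65.  50.]
t 15.1 pos [558.8  86.   35.4] rot [179.5  -1.4  31.8] jig [-76.3   2.4  35.4] F [ 0.29 -0.15  0.05] M [ 0.026  0.02  -0.011] gap 40.3 j [  3.  11. 103.   0.  65.  62.]
```

```bash
C='from h import *;st()'
python3 -m jog '[[0,0,0,0.1,0.47],[0,0,0,0.2,0.47],[0,0,0,0.2,0.47]]' >/dev/null; python3 -c "$C"

```

```text
t 15.4 pos [557.9  86.1  35.6] rot [179.9  -1.3  20.5] jig [-76.2   1.5  35.6] F [-5.91  0.27  2.96] M [0.055 0.918 0.607] gap 40.1 j [  3.  11. 103.   0.  65.  73.]
```

```bash
C='from h import *;st()'
python3 -m jog '[[0,0,0,0.0,0.47],[0,0,0,0.0,0.47]]' >/dev/null; python3 -c "$C"
python3 -m jog '[[0,0,0,0.03,0.47],[0,0,0,0.03,0.47]]' >/dev/null; python3 -c "$C"

```

```text
t 15.6 pos [557.7  86.1  35.8] rot [179.8  -1.3  20.7] jig [-76.2   1.4  35.8] F [-2.5   0.96  0.48] M [-0.088  0.424  0.511] gap 40.3 j [  3.  11. 103.   0.  65.  73.]
t 15.8 pos [557.6  86.1  35.8] rot [179.9  -1.3  19. ] jig [-76.2   1.3  35.8] F [-1.4  -0.27  0.55] M [-0.054  0.412  0.891] gap 40.3 j [  3.  11. 103.   0.  65.  74.]
```

Torque climbs with almost no turn, so the nut is stalled, consistent with it being seated (total about 3.9 rad, inside the stated range). I'll back off, lift and look.

```bash
python3 -m jog '[[0,0,0,-0.1,0.47],[0,0,0,-0.2,0.47],[0,0,-0.05,-0.2,0.47],[0,0,-0.1,-0.2,0.47],[0.04,0,-0.12,-0.2,0.47],[0.09,0,-0.12,-0.2,0.47],[0.13,0,-0.12,-0.2,0.47],[0.13,0,-0.12,-0.2,0.47]]'
python3 - <<'E'
from h import *
st()
s=r.snapshot("scene");crop(s,225,170,80,75,8,"pics/sc9.png")
s=r.snapshot("top");crop(s,130,235,180,100,4,"pics/tc9.png")
E
```

```text
time: 16.6
tool_pos: [681.1, 129.2, 156.8]
tcp_rot: [179.6, -1.3, 30.5]
ft_force: [-0.9, 0.4, -0.9]
finger_gap: 39.8
t 16.6 pos [681.1 129.2 156.8] rot [179.6  -1.3  30.5] jig [-144.7  112.7  156.8] F [-0.94  0.39 -0.87] M [-0.028 -0.032  0.009] gap 39.8 j [ 6. 23. 75.  0. 81. 66.]
```

View pics/sc9.png

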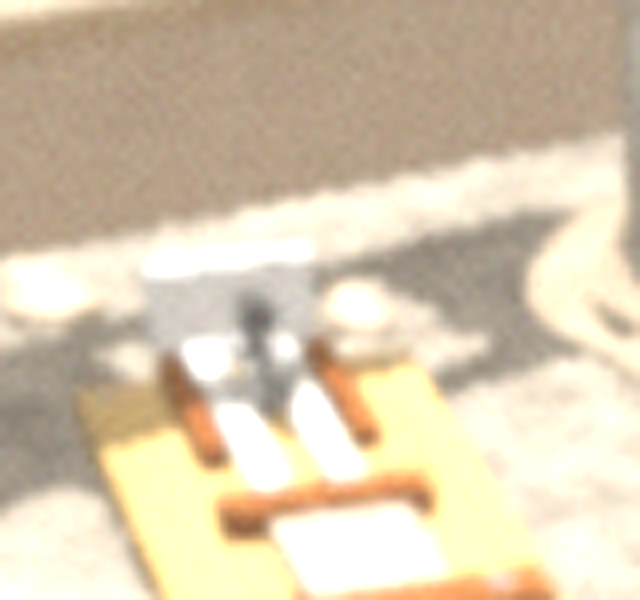

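View pics/tc9.png

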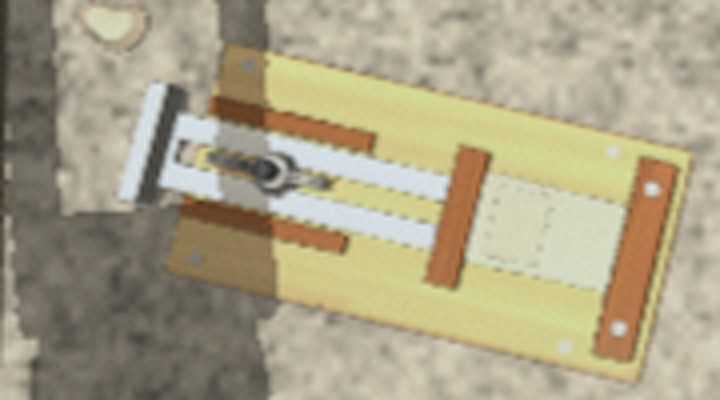

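Top crop: the wings now lie along the arm from (210,157) to (328,184), and the tile and stop are unmoved. I'll measure the angle and height.

```bash
python3 - <<'E'
from h import *
s=r.snapshot("top");sc=r.snapshot("scene"); f=lambda u,v:(130+(u+.5)/4-.5,235+(v+.5)/4-.5)
for z in(52,):
    a,b=ray(s,*f(210,157),z),ray(s,*f(328,184),z)
    print(np.round((a,b),1),np.linalg.norm(a-b),np.degrees(np.arctan2(*(b-a)[1::-1])))
crop(s,170,258,60,40,12,"pics/tc10.png");crop(sc,240,195,35,35,16,"pics/sc10.png")
E
```

```text
[[562.8 113.7  52. ]
 [550.4  55.9  52. ]] 59.12429969320148 -102.0732956092676
```

View pics/tc10.png

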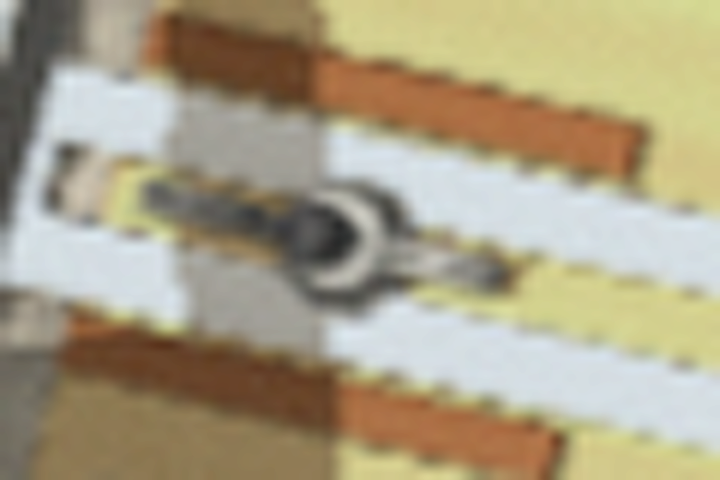

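View pics/sc10.png

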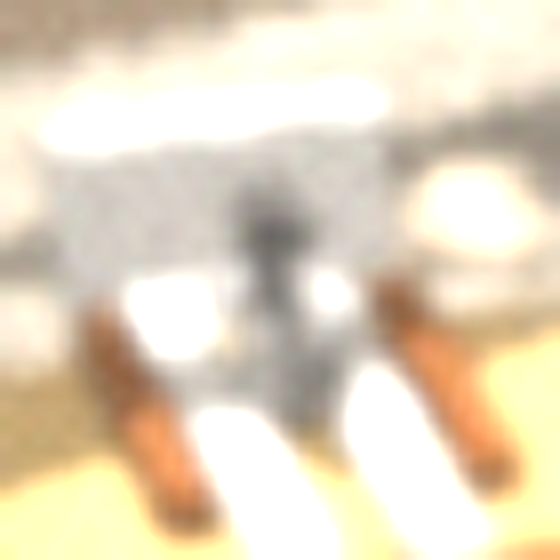

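```bash
python3 -m jog '[[0,0,-0.03,0,0.47],[0,0,-0.06,0,0.47],[0,0,-0.06,0,0.47],[0,0,-0.06,0,0.47]]'
python3 - <<'E'
from h import *
st()
s=r.snapshot("scene");cv2.imwrite("pics/sf.png",s["pixels"][:,:,::-1])
E
```

```text
time: 17.2
tool_pos: [676.4, 127.0, 221.6]
tcp_rot: [179.5, -1.5, 30.5]
ft_force: [0.4, 0.1, -1.1]
finger_gap: 40.3
t 17.2 pos [676.4 127.  221.6] rot [179.5  -1.5  30.5] jig [-141.6  108.5  221.6] F [ 0.41  0.14 -1.09] M [-0.021 -0.015  0.022] gap 40.3 j [ 6. 20. 72.  0. 87. 66.]
```

View pics/sf.png

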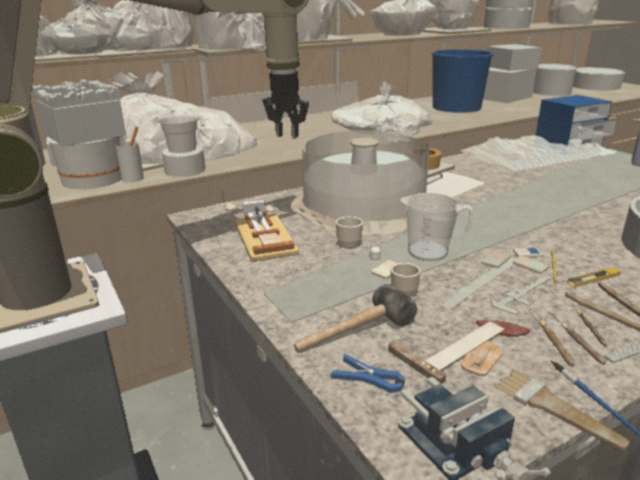

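The hand is clear, at about (286,110), and the cups, plug, spare tile and mallet stand where they were. I'm handing in.

```bash
python3 -c "from bench import r;print(r.hand_in())"
```

```text
the job is handed in; nothing more can be done
None
```

I pushed the stop shut and stroked the wing nut down until it stalled, then lifted the hand clear and handed in at about 17 s.

- **Stop and tile:** I pushed the tab with the shut fingers. It came to a hard stop, holding at about 8 N without moving. In the top view the tile is tight between the nose and the fence, with no visible gap. The finger stopped about 2 mm short of where I had computed. I put that down to calibration error or finger width and did not check further.
- **Wing nut:** I used two clockwise strokes with the fingers held apart on either side of the wings, not closing on them. I backed off before each lift. The nut turned about 222° (3.9 rad), within the stated range, and then stalled. The wrist torque rose to about 0.9 N m with almost no further turn.
- **Last checks:** The wings lie along the jig to within about 0.3°, and the stop and tile did not shift during tightening. By eye the bystanders are where they were, and the final forces are at noise level.
- **Not checked:** I did not measure the nut's seated height separately. That it is fully down rests on the stall and on the turn falling within range. The hand ended about 1.5° off vertical from small drift between moves, which I judged harmless.

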